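# Strip the rear sprocket off the hub stand

## Task

Take the hub stand's stack apart in reverse order of assembly: first lift off the red lock cap and stand it upright on the round green mat, as it stood on the stack, and only then lift the bright steel sprocket off its axle and lay it flat in the aluminium tray, sleeve up. Put both down and let go of them without dropping them; the dark sprocket and the black cap are spares and are not wanted.

Things in the scene. Friction and masses are not known exactly. Their poses are not given: they have to be found in the camera images.
- lock_cap_mid (a point): Red knurled cap, upright cylinder 44 mm across, 46 mm high, steel disc on its flat top, 110 g. Point: its centre, 23 mm above its underside; z up its axis. Bore below 28 mm wide, 32 mm deep. It rests loosely (no thread) on the sprocket's sleeve; the 18 mm axle reaches 16 mm into the bore: lift straight up over 20 mm to free it. Stack top 134 mm above the table. A black cap stands elsewhere.
- sprocket_mid (a point): Bright steel sprocket: toothed plate 5 mm thick, 87 mm across, below an upright sleeve 40 mm across (grip this); 60 mm high, 300 g. Point: its centre, 30 mm above its underside; z up the sleeve. Loose on a fixed 18 mm axle (5 mm play all round) on a wood block 110 mm square; its underside is 28 mm, the axle's end 104 mm above the table: lift straight up over 76 mm. A dark one stands elsewhere.
- tray: Shallow aluminium tray, fixed to the table, 190 mm (its x) by 170 mm (its y), rim 14 mm high, walls and floor 3 mm thick. The origin is the centre of its underside, on the table; the inner floor is 3 mm above it.
- mat_top (a point): Round green plastic mat, fixed to the table, 130 mm in diameter and 4 mm thick. The point is the centre of its upper face, 4 mm above the table.
Not all that is in view belongs to the job. What is meant by the part that bears mat_top is not white, and is the smaller of those in its own colour.

How it is judged (in metres and radians):
On the way:
1. the red cap stands on the green mat, released, while the sprocket is still on its axle (horizontal distance between lock_cap_mid and mat_top below 0.05 m and z of lock_cap_mid in the frame of mat_top between 0.015 and 0.031 m and angle between lock_cap_mid's own z axis and vertical below 0.17 rad and contact force between the fingers and lock_cap below 0.2 N and linear speed of lock_cap below 0.03 m/s and distance of sprocket_mid from where it was at the start of the episode below 0.02 m), for 0.2 s.
At the end, for the whole second after the job is handed in: The red cap stands upright (within 10 degrees) on the green mat, its axis within 50 mm of the mat's centre, and the bright sprocket lies flat (within 10 degrees) on the tray's floor inside the rim, sleeve up; both released and at rest (horizontal distance between lock_cap_mid and mat_top below 0.05 m and z of lock_cap_mid in the frame of mat_top between 0.015 and 0.031 m and angle between each of lock_cap_mid, sprocket_mid's own z axis and vertical below 0.17 rad and contact force between the fingers and lock_cap below 0.2 N and linear speed of each of lock_cap, sprocket below 0.03 m/s and x of sprocket_mid in the frame of tray between -0.06 and 0.06 m and y of sprocket_mid in the frame of tray between -0.05 and 0.05 m and z of sprocket_mid in the frame of tray between 0.024 and 0.042 m and contact force between the fingers and sprocket below 0.2 N); the robot touches nothing.
It fails at once if the sprocket is lifted with the cap still on it (distance of sprocket_mid from where it was at the start of the episode above 0.03 m and distance between lock_cap_mid and sprocket_mid below 0.065 m).
It fails at once if the red cap is dropped from more than about 4 cm (linear speed of lock_cap above 0.9 m/s and contact force between the fingers and lock_cap below 0.05 N).
It fails at once if the sprocket is dropped from more than about 4 cm (linear speed of sprocket above 0.9 m/s and contact force between the fingers and sprocket below 0.05 N).
It also fails if it takes over 64 s, if anything falls off the work surface, if the arm or the gripper's body presses on something with over 40 N, if the wrist force passes 120 N, or if a joint passes its speed limit or range.

## Robot

A 6-joint arm with a two-finger parallel gripper is mounted at the origin on the work surface. World frame = base frame: x ahead of the robot, y to its left, z up, the work surface at z = 0. Lengths are in m, angles in degrees, forces in N, time in s.
With the tool pointing down it reaches from about 0.35 to 0.975 m from the base axis. Payload 7.1 kg.
Tool frame: the origin (TCP) lies at the very end of the fingers, on their centre line; the grasp point (between the pads) lies 19 mm behind it; z points along the fingers, y is the line along which they close (so a half turn about z gives the same grasp; the last joint's range is limited). The gripper opens to 88 mm and grips with 3 to 60 N. Pads are 20 mm wide; open, the fingers measure 115 mm over their backs; the gripper's body (75 mm by 178 mm) begins 61 mm behind the grasp point.
Start: joints at [-76.261, 24.242, 93.386, -0, 62.372, -1.089], TCP at [0.16, -0.604, 0.223] pointing down, gripper open.
Joint ranges: [-172.04, 172.04], [-51.8, 120.97], [4.93, 147.93], [-75.15, 255.16], [6.16, 154.13], [-145.62, 145.62]. Speed limits (degrees/s): [136.94, 136.94, 172.46, 180, 180, 180].

## Interface

Orientations are given as a 3x3 rotation matrix whose columns are the frame's x, y, z axes.
In Python, from rig import robot gives the robot as it stands.
- The arm moves only by the tool apply_moves, never from a script. Its argument "commands" is one flat list of numbers, 6 for each row, row after row: the shift along the tool's x, y, z in units of 60 mm (1.0 is 60 mm), then the turn, a rotation vector about the tool's x, y, z in units of 6 degrees (1.0 is 6 degrees). In form: [x, y, z, wx, wy, wz, x, y, z, wx, wy, wz, ...]. A call has 1 to 8 rows; each row is the pose to reach, as a shift and turn from the pose commanded when the call began, along the tool's axes at that moment; what a row does not reach only later rows make up. A row lasts 1/8 s, in which the tool goes at most 62.5 mm and 10.7 degrees, less where a joint would pass 70% of its speed; a pose out of reach is approached as far as the arm can. A call with a gripper value outside its range is refused whole. "jaw" is the finger opening in mm, from 0 to 87.8, set as the call begins (left out, the last holds). The fingers move at their own pace and stop on an object; "newtons" is the grip in N (left out, the last holds). Time passes only in rows, so rows that repeat a pose let the fingers close. It gives the time, the measured TCP pose, the force, the opening and the grip force at its end, in the units of the state.
- robot.get_state(): the state, without advancing time (a new reading comes with each control period).
- robot.camera(name): name is "scene" or "top" or "wrist"; returns a dict with "frame" (420x560x3 uint8, red, green, blue), "mtx" (3x3 intrinsics, pixels), "origin" and "attitude" of the camera in the world. Camera axes: x right, y up, looking along -z (the intrinsics and any distortion apply to the point x, -y, -z); pixel columns grow to the right and rows downward; lengths in m; the calibration is good to about 2 mm. A picture is of the moment at which its call begins. There is no depth.
- robot.finish_job(): hands the job in; it is judged then, once.
The state is a dict: "time_s": time; "joint_positions": joint angles; "dq": joint speeds; "effort": joint torques, N m; "tcp_pos": TCP position; "ee_rot": TCP orientation; "force": force on the tool from outside, world axes, zero at the start; "wrist_torque": the same for the moment, N m; "width": finger opening in m; "grasp_force": force on a finger pad.
Only numpy, scipy, OpenCV 4.12 (cv2) and the standard library are available. Lean on these libraries where they do the work, as an engineer would, in place of code of your own. Each camera call takes 0.05 s, during which the arm holds its last target. There are 200 camera calls.

## Working session

There is one attempt and no reset: what is moved stays moved. The work goes in short steps, Python scripts to look and compute and a tool call to move; the robot and the scene stay as the last step left them, time stands still between calls to the robot, and variables do not carry over. Pictures are saved under pics/ and viewed, at most 10 in all, crops included, and the job is handed in when it is done.

Besides the shell and the picture viewer there is one more tool, called after "Emit:" as name(argument=value, ...) on one line, values as JSON. apply_moves: Moves the arm, as the interface text tells. Its arguments: {"type":"object","properties":{"commands":{"type":"array","items":{"type":"number"}},"jaw":{"type":"number"},"newtons":{"type":"number"}},"required":["commands"]}

```bash
mkdir -p pics; cat > h.py <<'E'
import numpy as np, cv2
from rig import robot
def ray(c,u,v):
    K=np.array(c["mtx"]);d=np.linalg.inv(K)@[u,v,1.];d=np.array([d[0],-d[1],-d[2]])
    return np.array(c["origin"]),np.array(c["attitude"])@d
def onz(c,u,v,z):
    o,d=ray(c,u,v);return o+d*(z-o[2])/d[2]
def proj(c,p):
    q=np.array(c["attitude"]).T@(np.array(p)-np.array(c["origin"]));q=np.array([q[0],-q[1],-q[2]]);r=np.array(c["mtx"])@q;return r[:2]/r[2]
def shot(n,f=None):
    c=robot.camera(n)
    if f: cv2.imwrite("pics/"+f,c["frame"][:,:,::-1])
    return c
E
python3 - <<'E'
from h import *
import pickle
for n in("scene","top"):
    c=shot(n,n+"0.png");pickle.dump(c,open(n+".pkl","wb"));print(n,c["origin"],{k:v for k,v in c.items() if k not in("frame",)})
s=robot.get_state();print(s["tcp_pos"],s["ee_rot"],s["time_s"])
E
```

```text
scene [ 0.98509796 -0.55981358  0.79724401] {'mtx': array([[451.14259566,   0.        , 278.5386353 ],
       [  0.        , 451.14259566, 205.97302493],
       [  0.        ,   0.        ,   1.        ]]), 'origin': array([ 0.98509796, -0.55981358,  0.79724401]), 'attitude': array([[ 7.57744254e-01, -4.42574171e-01,  4.79532844e-01],
       [ 6.52551537e-01,  5.13500501e-01, -5.57219640e-01],
       [ 3.70664513e-04,  7.35149875e-01,  6.77904510e-01]])}
top [0.40369266 0.02325701 1.07267116] {'mtx': array([[488.13500198,   0.        , 271.41753716],
       [  0.        , 488.13500198, 213.45983862],
       [  0.        ,   0.        ,   1.        ]]), 'origin': array([0.40369266, 0.02325701, 1.07267116]), 'attitude': array([[ 0.01805686,  0.99689304, -0.07666956],
       [-0.99935744,  0.0203697 ,  0.02949218],
       [ 0.03096229,  0.07608776,  0.99662028]])}
[ 0.15986369 -0.60371193  0.22199251] [[ 9.66690694e-01  2.55947262e-01 -3.18403030e-04]
 [ 2.55947459e-01 -9.66689844e-01  1.28223137e-03]
 [ 2.03866325e-05 -1.32101558e-03 -9.99999127e-01]] 0.1
```

View pics/top0.png

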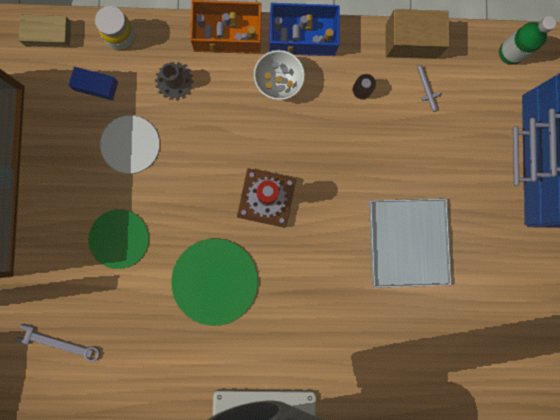

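View pics/scene0.png

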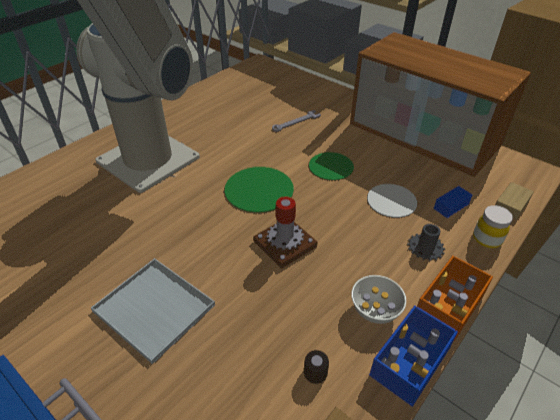

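Top view: the stack's red cap is at about (267,192), the small green mat at (119,239) and the tray at (411,243). The large green disc at (215,281) is the decoy. The scene view agrees: cap (286,205), small mat (331,166), tray (153,309).

```bash
python3 - <<'E'
from h import *
import pickle
for n in("top","scene"):
    c=pickle.load(open(n+".pkl","rb"));h=cv2.cvtColor(c["frame"],cv2.COLOR_RGB2HSV)
    r=cv2.inRange(h,(0,150,90),(6,255,255))|cv2.inRange(h,(174,150,90),(180,255,255))
    g=cv2.inRange(h,(50,120,40),(75,255,255))
    t=cv2.inRange(h,(80,10,100),(120,70,255))
    for nm,m,z in(("red",r,.134 if n=="top" else .111),("green",g,.004),("tray",t,.003)):
        k,l,st,ce=cv2.connectedComponentsWithStats(m)
        for i in range(1,k):
            if st[i,4]>(90 if nm=="red" else 1200):print(n,nm,st[i],ce[i].round(1),onz(c,*ce[i],z).round(4))
c=pickle.load(open("top.pkl","rb"))
print("disc",onz(c,268,191,.134))
for u,v in((371,199),(448,199),(451,286),(374,287)):print(onz(c,u,v,.014).round(3))
E
```

```text
top red [256 181  23  22 270] [267.1 191.6] [0.5182 0.0045 0.134 ]
top green [  89  210   59   58 2555] [118.2 238.6] [0.4244 0.3228 0.004 ]
top green [ 172  239   86   86 5816] [214.2 281.6] [0.3355 0.1129 0.004 ]
top tray [ 375  199   76   87 6006] [412.2 242.1] [ 0.4288 -0.3207  0.003 ]
scene red [276 197  20  13 133] [285.5 203.6] [0.5063 0.0205 0.111 ]
scene green [ 225  167   68   45 2302] [257.4 188.6] [0.3354 0.1074 0.004 ]
scene tray [  91  266  123   95 5383] [151.  311.2] [ 0.4328 -0.3232  0.003 ]
disc [0.51936784 0.00288517 0.134     ]
[ 0.521 -0.226  0.014]
[ 0.525 -0.397  0.014]
[ 0.335 -0.402  0.014]
[ 0.33  -0.233  0.014]
```

Emit:
apply_moves(commands=[0.5, -0.5, -0.1, 0, 0, 0, 1.1, -1.1, -0.3, 0, 0, 0, 1.8, -1.8, -0.5, 0, 0, 0, 2.5, -2.5, -0.5, 0, 0, 0, 3.2, -3.2, -0.5, 0, 0, 0, 3.9, -3.9, -0.5, 0, 0, 0, 4.6, -4.5, -0.5, 0, 0, 0, 5.2, -5.1, -0.5, 0, 0, 0], jaw=80)

```text
time_s: 1.1
tcp_pos: [0.384, -0.2268, 0.2527]
ee_rot: [[0.967, 0.256, 0.0], [0.256, -0.967, -0.0], [0.0, 0.0, -1.0]]
force: [0.7, -0.9, 0.4]
width: 0.0797
grasp_force: 0.0
```

Emit:
apply_moves(commands=[0.6, -0.6, 0, 0, 0, 0, 1.2, -1.2, 0, 0, 0, 0, 1.8, -1.8, 0, 0, 0, 0, 2.3, -2.3, 0, 0, 0, 0, 2.7, -2.7, 0, 0, 0, 0, 2.7, -2.7, 0, 0, 0, 0, 2.7, -2.7, 0, 0, 0, 0])

```text
time_s: 1.98
tcp_pos: [0.4977, -0.0308, 0.2523]
ee_rot: [[0.967, 0.256, -0.001], [0.256, -0.967, -0.0], [-0.001, -0.0, -1.0]]
force: [-1.2, -0.5, -0.0]
width: 0.08
grasp_force: 0.0
```

```bash
python3 - <<'E'
from h import *
s=robot.get_state();print(s["tcp_pos"],s["ee_rot"],s["time_s"],s["joint_positions"],s["force"])
c=shot("wrist","w1.png");print(c["origin"],c["attitude"]);print(proj(c,(.518,.004,.134)))
E
```

```text
[ 0.49773915 -0.03079312  0.25232857] [[ 9.66589469e-01  2.56327064e-01 -1.11118128e-03]
 [ 2.56327008e-01 -9.66590103e-01 -1.94631531e-04]
 [-1.12394615e-03 -9.66969839e-05 -9.99999364e-01]] 1.975 [-4.89722037e+00  1.14632938e+01  1.07451941e+02 -1.88910102e-02
  6.11472483e+01  7.02596674e+01] [-1.20614088 -0.51879598 -0.00843657]
[ 0.56738288 -0.01273694  0.41552848] [[ 0.25667123  0.93226623  0.25495011]
 [-0.96649755  0.24715925  0.06924449]
 [ 0.00154102 -0.26418173  0.96447169]]
[250.30683373 172.15960384]
```

View pics/w1.png

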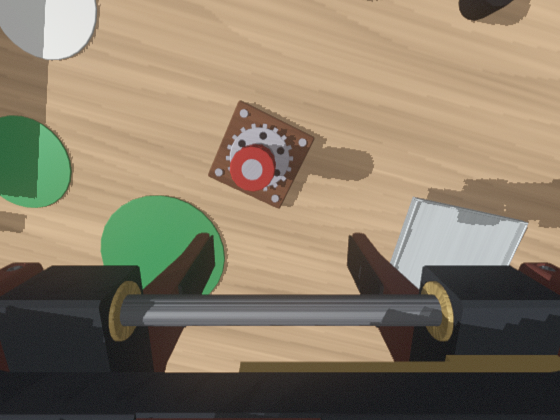

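The wrist view shows the red cap with its steel disc at about (252,169), close to the predicted (250,172). The gripper is not yet over it.

```bash
python3 - <<'E'
from h import *
c=shot("wrist");h=cv2.cvtColor(c["frame"],cv2.COLOR_RGB2HSV)
r=cv2.inRange(h,(0,150,90),(6,255,255))|cv2.inRange(h,(174,150,90),(180,255,255))
r[260:]=0
k,l,st,ce=cv2.connectedComponentsWithStats(r);i=1+st[1:,4].argmax()
y,x=np.where(l==i);
d=(c["frame"].min(2)>120).astype(np.uint8);d[:145]=0;d[195:]=0;d[:,:230]=0;d[:,275:]=0
k2,l2,s2,c2=cv2.connectedComponentsWithStats(d);j=1+s2[1:,4].argmax()
print(st[i],ce[i],s2[j],c2[j])
p=onz(c,*c2[j],.134);s=robot.get_state();print(p,s["ee_rot"].T@(p-s["tcp_pos"])/.06 if hasattr(s["ee_rot"],"T") else np.array(s["ee_rot"]).T@(p-np.array(s["tcp_pos"]))/.06)
E
```

```text
[ 230  145   44   46 1135] [251.43964758 167.75682819] [241 159  21  21 352] [251.01988636 168.9375    ]
[0.52121439 0.00371775 0.134     ] [ 0.52792785 -0.4648006   1.97541769]
```

Emit:
apply_moves(commands=[0.3, -0.25, 0, 0, 0, 0, 0.52, -0.47, 0.2, 0, 0, 0, 0.52, -0.47, 0.6, 0, 0, 0, 0.52, -0.47, 1.1, 0, 0, 0, 0.52, -0.47, 1.6, 0, 0, 0, 0.52, -0.47, 2.1, 0, 0, 0, 0.52, -0.47, 2.5, 0, 0, 0, 0.52, -0.47, 2.6, 0, 0, 0])

```text
time_s: 3.08
tcp_pos: [0.5198, 0.0046, 0.0947]
ee_rot: [[0.967, 0.256, -0.004], [0.256, -0.967, -0.0], [-0.004, -0.001, -1.0]]
force: [0.7, -0.1, 0.2]
width: 0.08
grasp_force: 0.0
```

Emit:
apply_moves(commands=[0, 0, 0, 0, 0, 0, 0, 0, 0, 0, 0, 0, 0, 0, 0, 0, 0, 0, 0, 0, 0, 0, 0, 0, 0, 0, 0, 0, 0, 0, 0, 0, 0, 0, 0, 0], jaw=36, newtons=15)

```text
time_s: 3.82
tcp_pos: [0.5218, 0.0047, 0.0973]
ee_rot: [[0.967, 0.256, 0.001], [0.256, -0.967, -0.0], [0.001, 0.0, -1.0]]
force: [-1.2, 0.1, 6.6]
width: 0.0441
grasp_force: 15.0
```

Emit:
apply_moves(commands=[0, 0, -0.1, 0, 0, 0, 0, 0, -0.2, 0, 0, 0, 0, 0, -0.4, 0, 0, 0, 0, 0, -0.6, 0, 0, 0, 0, 0, -0.9, 0, 0, 0, 0, 0, -1.2, 0, 0, 0, 0, 0, -1.3, 0, 0, 0, 0, 0, -1.3, 0, 0, 0])

```text
time_s: 4.82
tcp_pos: [0.5215, 0.0048, 0.1752]
ee_rot: [[0.967, 0.256, 0.001], [0.256, -0.967, -0.0], [0.001, 0.0, -1.0]]
force: [0.2, 0.3, -1.6]
width: 0.0443
grasp_force: 15.0
```

```bash
python3 - <<'E'
from h import *
s=robot.get_state();print(s["tcp_pos"],s["force"],s["width"],s["joint_positions"])
a=shot("scene");b=shot("wrist")
cv2.imwrite("pics/l1.png",np.hstack([a["frame"][130:290,180:380],b["frame"][100:260,150:350]])[:,:,::-1].repeat(2,0).repeat(2,1))
p=np.array([.4244,.3228,.2]);print(np.array(s["ee_rot"]).T@(p-np.array(s["tcp_pos"]))/.06)
E
```

```text
[0.52153582 0.00479519 0.17516049] [ 0.22656602  0.28988993 -1.63967453] 0.044342244750553046 [-7.79927260e-01  1.93008086e+01  1.08603714e+02 -1.44825549e-03
  5.20379957e+01  7.43924929e+01]
[-0.20818634 -5.53777471 -0.41579319]
```

View pics/l1.png

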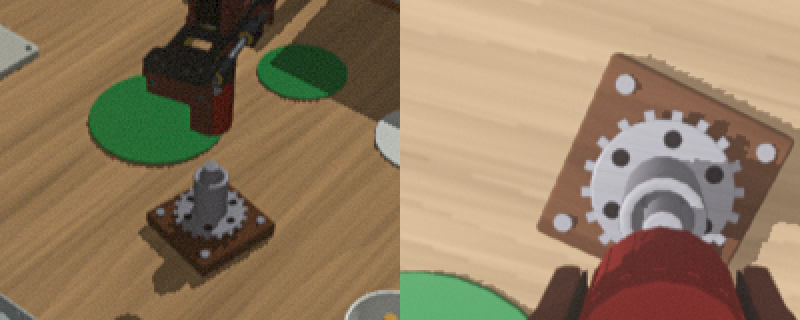

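The cap is held and the sprocket is still on its axle. Next I carry the cap to the mat.

Emit:
apply_moves(commands=[0, -0.4, 0, 0, 0, 0, 0, -1.0, 0, 0, 0, 0, -0.1, -1.8, 0, 0, 0, 0, -0.1, -2.6, 0, 0, 0, 0, -0.1, -3.4, 0, 0, 0, 0, -0.2, -4.2, 0, 0, 0, 0, -0.2, -4.9, 0, 0, 0, 0, -0.2, -5.3, 0, 0, 0, 0])

```text
time_s: 5.92
tcp_pos: [0.4273, 0.3108, 0.1739]
ee_rot: [[0.966, 0.258, -0.001], [0.258, -0.966, -0.001], [-0.001, 0.0, -1.0]]
force: [0.2, -0.6, -0.8]
width: 0.0441
grasp_force: 15.0
```

Emit:
apply_moves(commands=[0, -0.24, 0, 0, 0, 0, 0, -0.24, 0.3, 0, 0, 0, 0, -0.24, 0.7, 0, 0, 0, 0, -0.24, 1.2, 0, 0, 0, 0, -0.24, 1.7, 0, 0, 0, 0, -0.24, 2.1, 0, 0, 0, 0, -0.24, 2.3, 0, 0, 0, 0, -0.24, 2.4, 0, 0, 0])

```text
time_s: 6.92
tcp_pos: [0.4247, 0.3227, 0.0301]
ee_rot: [[0.967, 0.255, -0.001], [0.255, -0.967, -0.0], [-0.001, 0.0, -1.0]]
force: [-0.4, -0.5, -1.0]
width: 0.0439
grasp_force: 15.0
```

```bash
python3 - <<'E'
from h import *
s=robot.get_state();print(s["tcp_pos"],s["force"],s["width"],s["joint_positions"])
a=shot("scene");b=shot("top")
cv2.imwrite("pics/m1.png",np.hstack([a["frame"][80:240,230:430],b["frame"][160:320,40:240]])[:,:,::-1].repeat(2,0).repeat(2,1))
E
```

```text
[0.42469409 0.32272528 0.03013207] [-0.42580835 -0.53977591 -0.97919893] 0.043923341935944306 [ 3.59530861e+01  3.39743370e+01  1.10480325e+02 -6.49661451e-04
  3.55899124e+01  1.11151222e+02]
```

View pics/m1.png

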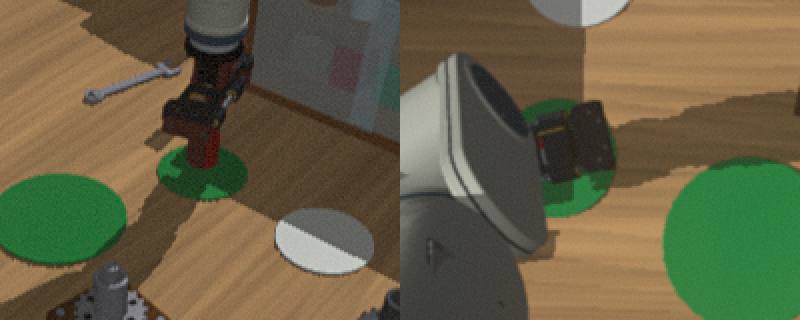

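The cap hangs over the small green mat (scene crop, about (205,165)). I descend gently until contact.

Emit:
apply_moves(commands=[0, 0, 0.08, 0, 0, 0, 0, 0, 0.16, 0, 0, 0, 0, 0, 0.21, 0, 0, 0, 0, 0, 0.24, 0, 0, 0, 0, 0, 0.24, 0, 0, 0])

```text
time_s: 7.65
tcp_pos: [0.4246, 0.323, 0.0162]
ee_rot: [[0.967, 0.256, -0.0], [0.256, -0.967, -0.0], [-0.0, 0.0, -1.0]]
force: [1.1, 0.6, -1.0]
width: 0.0438
grasp_force: 15.0
```

Emit:
apply_moves(commands=[0, 0, 0.02, 0, 0, 0, 0, 0, 0.04, 0, 0, 0, 0, 0, 0.04, 0, 0, 0])

```text
time_s: 8.02
tcp_pos: [0.4247, 0.323, 0.0138]
ee_rot: [[0.967, 0.256, -0.0], [0.256, -0.967, -0.0], [-0.0, 0.0, -1.0]]
force: [0.8, -0.7, -0.7]
width: 0.0441
grasp_force: 15.0
```

Emit:
apply_moves(commands=[0, 0, 0.02, 0, 0, 0, 0, 0, 0.04, 0, 0, 0, 0, 0, 0.04, 0, 0, 0])

```text
time_s: 8.4
tcp_pos: [0.4249, 0.3232, 0.013]
ee_rot: [[0.967, 0.256, 0.001], [0.256, -0.967, 0.0], [0.001, -0.0, -1.0]]
force: [-4.4, -3.3, 17.1]
width: 0.0444
grasp_force: 15.0
```

Emit:
apply_moves(commands=[0, 0, -0.02, 0, 0, 0, 0, 0, -0.02, 0, 0, 0, 0, 0, -0.02, 0, 0, 0, 0, 0, -0.02, 0, 0, 0, 0, 0, -0.02, 0, 0, 0], jaw=80)

```text
time_s: 9.02
tcp_pos: [0.4246, 0.323, 0.0125]
ee_rot: [[0.967, 0.256, -0.0], [0.256, -0.967, -0.0], [-0.0, 0.0, -1.0]]
force: [0.5, -0.3, 0.8]
width: 0.0798
grasp_force: 0.0
```

Emit:
apply_moves(commands=[0, 0, -0.2, 0, 0, 0, 0, 0, -0.5, 0, 0, 0, 0, 0, -0.9, 0, 0, 0, 0, 0, -1.4, 0, 0, 0, 0, 0, -2.0, 0, 0, 0, 0, 0, -2.6, 0, 0, 0, 0, 0, -3.1, 0, 0, 0, 0, 0, -3.4, 0, 0, 0])

```text
time_s: 10.02
tcp_pos: [0.4252, 0.3234, 0.22]
ee_rot: [[0.967, 0.256, 0.003], [0.256, -0.967, 0.002], [0.004, -0.001, -1.0]]
force: [0.6, -0.0, -0.1]
width: 0.0799
grasp_force: 0.0
```

Emit:
apply_moves(commands=[0, 0.6, -0.1, 0, 0, 0, 0, 1.2, -0.1, 0, 0, 0, 0, 1.9, -0.1, 0, 0, 0, 0, 2.6, -0.1, 0, 0, 0, 0, 3.3, -0.1, 0, 0, 0, 0, 4.0, -0.1, 0, 0, 0, -0.1, 4.5, -0.1, 0, 0, 0, -0.2, 4.9, -0.1, 0, 0, 0])

```text
time_s: 11.02
tcp_pos: [0.4884, 0.0345, 0.2241]
ee_rot: [[0.967, 0.255, 0.002], [0.255, -0.967, 0.0], [0.002, 0.0, -1.0]]
force: [0.6, 0.4, 0.1]
width: 0.0797
grasp_force: 0.0
```

```bash
python3 - <<'E'
from h import *
s=robot.get_state();print(s["time_s"],s["tcp_pos"],s["force"],s["width"],s["joint_positions"])
a=shot("scene");b=shot("wrist")
cv2.imwrite("pics/n1.png",np.hstack([a["frame"][80:290,180:430],b["frame"][50:260,100:350]])[:,:,::-1])
p=np.array([.5205,.0045,.2]);print(np.array(s["ee_rot"]).T@(p-np.array(s["tcp_pos"]))/.06,proj(b,(.5205,.0045,.104)),proj(b,(.5205,.0045,.088)))
E
```

```text
11.025 [0.48836586 0.03445141 0.22406933] [0.55374334 0.4324895  0.07716883] 0.07973140429650029 [ 2.64361493e+00  1.26758115e+01  1.10162522e+02 -2.28365474e-03
  5.70723493e+01  7.78676679e+01]
[0.38992207 0.61913736 0.40197071] [315.72929623 176.75083853] [313.88053185 174.17181049]
```

View pics/n1.png

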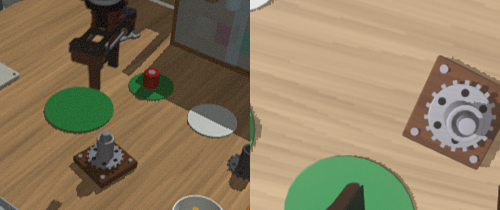

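The cap stands upright and released on the small mat (scene crop, about (152,77)). The bare axle and sleeve are where predicted, about (316,176) in the wrist frame.

Emit:
apply_moves(commands=[0.2, 0.3, 0, 0, 0, 0, 0.39, 0.62, 0.1, 0, 0, 0, 0.39, 0.62, 0.5, 0, 0, 0, 0.39, 0.62, 1.0, 0, 0, 0, 0.39, 0.62, 1.6, 0, 0, 0, 0.39, 0.62, 2.2, 0, 0, 0, 0.39, 0.62, 2.7, 0, 0, 0, 0.39, 0.62, 2.9, 0, 0, 0])

```text
time_s: 12.12
tcp_pos: [0.5202, 0.0056, 0.0465]
ee_rot: [[0.967, 0.256, -0.003], [0.256, -0.967, 0.0], [-0.003, -0.001, -1.0]]
force: [-0.3, 0.2, -1.1]
width: 0.0799
grasp_force: 0.0
```

Emit:
apply_moves(commands=[0, 0, 0, 0, 0, 0, 0, 0, 0, 0, 0, 0, 0, 0, 0, 0, 0, 0, 0, 0, 0, 0, 0, 0, 0, 0, 0, 0, 0, 0, 0, 0, 0, 0, 0, 0], jaw=32, newtons=30)

```text
time_s: 12.88
tcp_pos: [0.521, 0.0056, 0.0494]
ee_rot: [[0.967, 0.256, 0.001], [0.256, -0.967, -0.0], [0.001, 0.001, -1.0]]
force: [-0.4, -1.5, 5.5]
width: 0.0395
grasp_force: 30.0
```

Emit:
apply_moves(commands=[0, 0, -0.1, 0, 0, 0, 0, 0, -0.25, 0, 0, 0, 0, 0, -0.5, 0, 0, 0, 0, 0, -0.8, 0, 0, 0, 0, 0, -1.1, 0, 0, 0, 0, 0, -1.4, 0, 0, 0, 0, 0, -1.7, 0, 0, 0, 0, 0, -2.0, 0, 0, 0])

```text
time_s: 13.88
tcp_pos: [0.5203, 0.0058, 0.1701]
ee_rot: [[0.967, 0.256, 0.0], [0.256, -0.967, 0.0], [0.0, 0.0, -1.0]]
force: [1.2, 0.4, -3.5]
width: 0.0396
grasp_force: 30.0
```

```bash
python3 - <<'E'
from h import *
s=robot.get_state();print(s["time_s"],s["tcp_pos"],s["force"],s["width"],s["joint_positions"])
a=shot("scene");b=shot("wrist")
cv2.imwrite("pics/q1.png",np.hstack([a["frame"][80:290,180:430],b["frame"][50:260,150:400]])[:,:,::-1])
p=np.array([.428,-.3145,.15]);print(np.array(s["ee_rot"]).T@(p-np.array(s["tcp_pos"]))/.06)
E
```

```text
13.875 [0.52028627 0.00584254 0.170112  ] [ 1.19344186  0.40116705 -3.45922504] 0.03955240836361004 [-6.68623265e-01  1.96451713e+01  1.08934113e+02  3.21525411e-03
  5.13963161e+01  7.45012625e+01]
[-2.85339167  4.76758563  0.33433659]
```

View pics/q1.png

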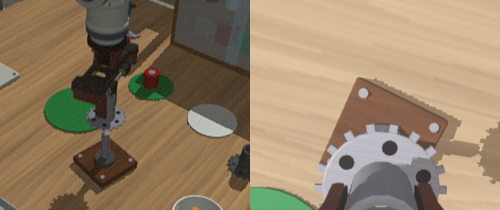

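The sprocket is held level and clear of the axle end. Next I carry it to the tray.

Emit:
apply_moves(commands=[-0.2, 0.3, -0.2, 0, 0, 0, -0.5, 0.8, -0.2, 0, 0, 0, -0.9, 1.5, -0.2, 0, 0, 0, -1.3, 2.2, -0.2, 0, 0, 0, -1.7, 2.9, -0.2, 0, 0, 0, -2.1, 3.6, -0.2, 0, 0, 0, -2.5, 4.2, -0.1, 0, 0, 0, -2.7, 4.6, 0, 0, 0, 0])

```text
time_s: 14.98
tcp_pos: [0.4333, -0.304, 0.1682]
ee_rot: [[0.967, 0.254, -0.001], [0.254, -0.967, 0.0], [-0.0, -0.0, -1.0]]
force: [-0.4, 0.0, -2.8]
width: 0.0394
grasp_force: 30.0
```

Emit:
apply_moves(commands=[-0.15, 0.17, 0, 0, 0, 0, -0.15, 0.17, 0.3, 0, 0, 0, -0.15, 0.17, 0.7, 0, 0, 0, -0.15, 0.17, 1.1, 0, 0, 0, -0.15, 0.17, 1.5, 0, 0, 0, -0.15, 0.17, 1.8, 0, 0, 0, -0.15, 0.17, 2.0, 0, 0, 0, -0.15, 0.17, 2.0, 0, 0, 0])

```text
time_s: 15.98
tcp_pos: [0.4281, -0.3142, 0.0481]
ee_rot: [[0.967, 0.256, -0.001], [0.256, -0.967, 0.001], [-0.001, -0.001, -1.0]]
force: [0.1, 0.1, -3.2]
width: 0.0397
grasp_force: 30.0
```

```bash
python3 - <<'E'
from h import *
s=robot.get_state();print(s["time_s"],s["tcp_pos"],s["force"],s["width"],s["joint_positions"])
a=shot("scene");b=shot("wrist")
cv2.imwrite("pics/r1.png",np.hstack([a["frame"][190:400,60:310],b["frame"][50:260,150:400]])[:,:,::-1])
E
```

```text
15.975 [ 0.42810594 -0.31420785  0.04806509] [ 0.09577156  0.10510028 -3.18015148] 0.03972251008711134 [-3.75625521e+01  3.19945202e+01  1.10598686e+02  4.91027509e-03
  3.74897516e+01  3.75981608e+01]
```

View pics/r1.png

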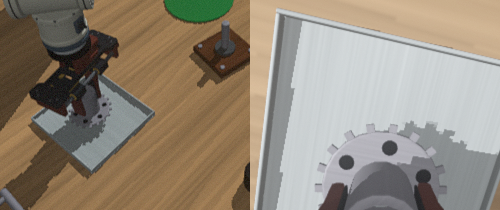

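The sprocket hangs level over the middle of the tray. It has about 24 mm to go.

Emit:
apply_moves(commands=[0, 0, 0.1, 0, 0, 0, 0, 0, 0.2, 0, 0, 0, 0, 0, 0.28, 0, 0, 0, 0, 0, 0.34, 0, 0, 0, 0, 0, 0.37, 0, 0, 0, 0, 0, 0.37, 0, 0, 0])

```text
time_s: 16.82
tcp_pos: [0.4283, -0.3146, 0.0263]
ee_rot: [[0.967, 0.256, -0.0], [0.256, -0.967, 0.0], [-0.0, -0.0, -1.0]]
force: [-0.5, 0.3, -3.7]
width: 0.0397
grasp_force: 30.0
```

Emit:
apply_moves(commands=[0, 0, 0.02, 0, 0, 0, 0, 0, 0.03, 0, 0, 0, 0, 0, 0.03, 0, 0, 0])

```text
time_s: 17.2
tcp_pos: [0.4284, -0.3146, 0.0247]
ee_rot: [[0.967, 0.256, 0.0], [0.256, -0.967, -0.0], [0.0, 0.0, -1.0]]
force: [-0.5, 1.0, -3.0]
width: 0.0393
grasp_force: 30.0
```

Emit:
apply_moves(commands=[0, 0, 0.01, 0, 0, 0, 0, 0, 0.02, 0, 0, 0, 0, 0, 0.02, 0, 0, 0])

```text
time_s: 17.58
tcp_pos: [0.4284, -0.3146, 0.0244]
ee_rot: [[0.967, 0.256, 0.0], [0.256, -0.967, -0.0], [0.0, 0.0, -1.0]]
force: [-3.1, 2.2, 8.9]
width: 0.0396
grasp_force: 30.0
```

Contact with the tray floor. I release and rise.

Emit:
apply_moves(commands=[0, 0, 0, 0, 0, 0, 0, 0, 0, 0, 0, 0, 0, 0, 0, 0, 0, 0, 0, 0, 0, 0, 0, 0, 0, 0, 0, 0, 0, 0], jaw=80)

```text
time_s: 18.2
tcp_pos: [0.4284, -0.3146, 0.0234]
ee_rot: [[0.967, 0.256, -0.0], [0.256, -0.967, 0.0], [-0.0, -0.0, -1.0]]
force: [0.3, 0.5, 0.2]
width: 0.0799
grasp_force: 0.0
```

Emit:
apply_moves(commands=[0, 0, -0.2, 0, 0, 0, 0, 0, -0.5, 0, 0, 0, 0, 0, -0.9, 0, 0, 0, 0, 0, -1.4, 0, 0, 0, 0, 0, -2.0, 0, 0, 0, 0, 0, -2.6, 0, 0, 0, 0, 0, -3.0, 0, 0, 0, 0, 0, -3.0, 0, 0, 0])

```text
time_s: 19.2
tcp_pos: [0.4295, -0.3155, 0.2065]
ee_rot: [[0.967, 0.256, 0.004], [0.256, -0.967, -0.003], [0.003, 0.004, -1.0]]
force: [0.3, 0.1, 0.0]
width: 0.0797
grasp_force: 0.0
```

```bash
python3 - <<'E'
from h import *
s=robot.get_state();print(s["time_s"],s["tcp_pos"],s["force"],s["width"])
a=shot("scene","fin.png")
E
```

```text
19.2 [ 0.42951138 -0.31547419  0.20645338] [0.33138962 0.10711597 0.01375096] 0.07974494900282053
```

View pics/fin.png

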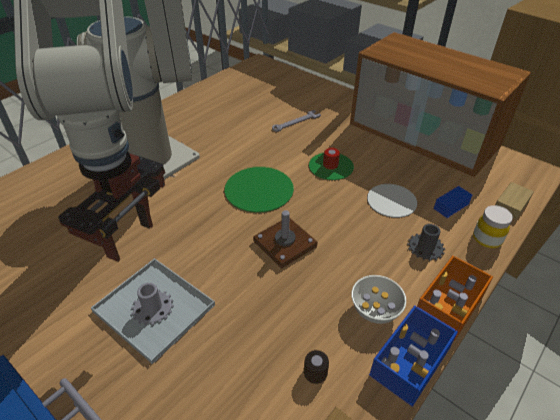

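The cap stands on the small mat (331,157). The sprocket lies flat in the tray (150,300), sleeve up, and the arm is clear.

```bash
python3 -c "
from rig import robot
print(robot.finish_job())"
```

```text
the job is handed in; nothing more can be done
None
```

The job is handed in at about 19 s of the 64 s allowed: the red cap stands upright on the small green mat, and the bright sprocket lies flat, sleeve up, in the tray, both released; the hand-in returned no verdict.

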